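Offer up a cabinet flap to its hinge and hold the knuckles in line

ROBOT

A 6-joint arm with a two-finger parallel gripper is mounted at the origin on the work surface. World frame = base frame: x ahead of the robot, y to its left, z up, the work surface at z = 0. Lengths are in m, angles in rad, forces in N, time in s.
With the tool pointing down it reaches from about 0.375 to 0.9 m from the base axis. Payload 3.1 kg.
Tool frame: the origin (TCP) lies midway between the tips of the shut fingers; the grasp point (between the pads) lies 19 mm behind it; z points along the fingers, x is the direction in which the jaws open and shut, and the axes are right-handed (so a half turn about z gives the same grasp; the last joint's range is limited). The gripper opens to 85 mm and grips with 20 to 120 N. Pads are 22 mm wide; open, the fingers measure 114 mm over their backs; the gripper's body (76 mm by 85 mm) begins 54 mm behind the grasp point. The pads swing forward as they close: fully open they stand 13 mm farther back than shut.
Start: joints at [0.929, 0.527, 1.433, -0, 1.181, -0.178], TCP at [0.279, 0.559, 0.231] pointing down, gripper open.
Joint ranges: [-3.08, 3.08], [-0.75, 2.2], [0.22, 2.44], [-1.43, 4.57], [0, 2.65], [-2.85, 2.85]. Speed limits (rad/s): [2.79, 2.79, 3.14, 3.14, 3.14, 3.14].

INTERFACE

Orientations are given as a unit quaternion [x, y, z, w].
In Python, from station import * gives the robot as it stands.
- The arm moves only by the tool servo_tool, never from a script. Its argument "targets" is a list of rows, each a list of 6 numbers: the shift along the tool's x, y, z in mm, then the turn, a rotation vector about the tool's x, y, z in degrees. A call has 1 to 10 rows; each row is the pose to reach, as a shift and turn from the pose commanded when the call began, along the tool's axes at that moment; what a row does not reach only later rows make up. A row lasts 1/8 s, in which the tool goes at most 62.5 mm and 10.7 degrees, less where a joint would pass 70% of its speed; a pose out of reach is approached as far as the arm can. A call with a gripper value outside its range is refused whole. "gripper" is the finger opening in mm, from 0 to 85.4, set as the call begins (left out, the last holds). The fingers move at their own pace and stop on an object; "newtons" is the grip in N (left out, the last holds). Time passes only in rows, so rows that repeat a pose let the fingers close. It gives the time, the measured TCP pose, the force and the opening at its end, in the units of the state.
- sense(): the state, without advancing time (a new reading comes with each control period).
- snapshot(name): name is "scene" or "top" or "wrist"; returns a dict with "color" (420x560x3 uint8, red, green, blue), "vfov" (degrees; the focal length in pixels is half the picture's height over the tangent of half this angle, whatever the lens; pixels are square), "cx", "cy" (the principal point, pixels), "R" (3x3) and "t" (3): a world point X has camera coordinates R X + t. Camera axes: x right, y down, z forward; pixel columns grow to the right and rows downward; lengths in m; the calibration is good to about 2 mm. A picture is of the moment at which its call begins. There is no depth.
- sign_off(): hands the job in, once; it reports no verdict.
The state is a dict: "t": time; "q": joint angles; "qd": joint speeds; "tau": joint torques, N m; "tcp_pos": TCP position; "tool_rot": TCP orientation; "force": force on the tool from outside, world axes, zero at the start; "ft_torque": the same for the moment, N m; "finger_gap": opening from 0.0 (shut) to 1.0 (fully open).
Only numpy, scipy, OpenCV 4.12 (cv2) and the standard library are available. Lean on these libraries where they do the work, as an engineer would, in place of code of your own. Each camera call takes 0.05 s, during which the arm holds its last target. There are 200 camera calls.

TASK

Pick up the plywood flap by its wooden pull and bring its single steel hinge knuckle into the gap between the two steel knuckles on the jamb block, so that all three holes line up and a pin could be slid straight through. Keep the flap level, do not force it against the jamb, leave the hinge pin, glue bottle, varnish can and tape measure alone, and finish while still holding the flap there in the gripper.

Things in the scene. Friction and masses are not known exactly. Their poses are not given: they have to be found in the camera images.
- flap_pull (a point): centre of the dark wooden pull on the loose flap, the part to grasp: an upright block 18 mm thick (x), 70 mm long (y), 40 mm tall on the middle of the board, reaching 18 to 58 mm above the board's underside; this point is half-way up it, 38 mm above the underside. Axes are the flap's: x from the pull towards its hinge knuckle, y parallel to the knuckle's hole, z up out of the board.
- flap_knuckle (a point): centre of the hole of the flap's single steel knuckle: a tube of 24 mm outside diameter, 13 mm hole, 36 mm long along y, that sticks out past the board's +x edge. It lies 77 mm in +x of the pull's centre and 26 mm below it, that is 12 mm above the board's underside. Axes as the flap's.
- jamb_axis (a point): where the flap's knuckle must go: midway between the jamb's two steel knuckles, on the axis of their holes, 100 mm above the bench. y is that axis, x points from the knuckles to the block, z up; the flap comes to lie on the -x side, its axes parallel to these. Each knuckle: 24 mm outside, 13 mm hole, 22 to 56 mm from this point, so the gap is 44 mm, open from above, below and -x.
- flap: the whole loose flap in one piece: plywood board 120 (x) x 140 (y) x 18 mm thick, flat on the bench at the start, 0.25 to 0.5 kg. Origin at the board's underside, straight below the pull. A steel hinge leaf 3 mm thick lies on the board from 34 mm in +x of the pull's centre to the knuckle. Axes as the pull's.
- jamb: the jamb block, fixed to the bench, with its two knuckles: wood, 150 mm wide (y), 106 mm tall (109 with the steel leaf on top), from 20 to 80 mm in +x of the knuckle axis, on a plywood foot 14 mm thick that stands out about 4 mm. Origin on the bench straight below the midpoint of the knuckle axis; axes as jamb_axis.
- pin: bystander: steel hinge pin, 8 mm diameter, 110 mm long, standing in a 50 mm wooden block 30 mm tall, behind the work; origin at its lower end.
- glue: bystander: white glue bottle, 56 mm diameter, 150 mm tall, standing behind the work; origin at its base.
- varnish: bystander: can of varnish with a blue band, 76 mm diameter, 95 mm tall, standing behind the work; origin at its base.
- tape: bystander: yellow tape measure, 65 x 32 x 55 mm tall, on the bench nearer the robot; origin at its base.
Not all that is in view belongs to the job. Several things look just like the flap: the one meant starts farthest to the robot's left. Leave any yellow look-alike of the jamb alone.

How it is judged:
On the way:
1. the flap is lifted clear of the bench in the gripper (height (world z) of flap above 0.03 m and contact force between the fingers and flap above 1 N), for 0.2 s.
At the end, for the whole second after the job is handed in: for the last second the gripper still holds the flap, still and level (7 deg), its knuckle between the jamb's two: hole centre within 3.5 mm of their axis fore-and-aft and in height, within 6 mm of mid-gap, axes parallel within 4 deg, pressing on the jamb under 8 N (x of flap_knuckle in the frame of jamb_axis between -0.0035 and 0.0035 m and z of flap_knuckle in the frame of jamb_axis between -0.0035 and 0.0035 m and y of flap_knuckle in the frame of jamb_axis between -0.006 and 0.006 m and angle between the y axis of flap_knuckle and the y axis of jamb_axis, either way round below 0.07 rad and angle between flap's own z axis and vertical below 0.12 rad and contact force between the fingers and flap above 1 N and contact force between flap and jamb below 8 N and linear speed of flap below 0.02 m/s); the arm keeps its last pose, push and grip.
It fails at once if the flap is forced against the jamb (over 25 N) (contact force between flap and jamb above 25 N).
It fails at once if the hinge pin is moved (distance of pin from where it was at the start of the episode above 0.02 m).
It fails at once if the glue bottle is moved (distance of glue from where it was at the start of the episode above 0.02 m).
It fails at once if the varnish can is moved (distance of varnish from where it was at the start of the episode above 0.02 m).
It fails at once if the tape measure is moved (distance of tape from where it was at the start of the episode above 0.02 m).
It also fails if it takes over 38 s, if anything falls off the work surface, if the arm or the gripper's body presses on something with over 40 N, if the wrist force passes 120 N, or if a joint passes its speed limit or range.

## Working session

There is one attempt and no reset: what is moved stays moved. The work goes in short steps, Python scripts to look and compute and a tool call to move; the robot and the scene stay as the last step left them, time stands still between calls to the robot, and variables do not carry over. Pictures are saved under pics/ and viewed, about 8 in all and at most 12, crops included, and the job is handed in when it is done.

Besides the shell and the picture viewer there is one more tool, called after "Emit:" by a JSON object that holds its "api" and its "payload", one argument or row to a line. servo_tool: Moves the arm, as the interface text tells. Its arguments: {"type":"object","properties":{"targets":{"type":"array","items":{"type":"array","items":{"type":"number"}}},"gripper":{"type":"number"},"newtons":{"type":"number"}},"required":["targets"]}

```bash
mkdir -p pics; cat > h.py <<'E'
from station import *
import numpy as np, cv2
def shot(n,f):
    s=snapshot(n); cv2.imwrite('pics/'+f+'.png',s['color'][:,:,::-1]); np.save('pics/'+f+'.npy',s,allow_pickle=True); return s
def load(f): return np.load('pics/'+f+'.npy',allow_pickle=True).item()
def F(s): return s['color'].shape[0]/2/np.tan(np.radians(s['vfov'])/2)
def ray(s,p,z):
    R=np.array(s['R']);t=np.array(s['t']);c=-R.T@t
    d=R.T@np.array([(p[0]-s['cx'])/F(s),(p[1]-s['cy'])/F(s),1]); return c+d*(z-c[2])/d[2]
def proj(s,X):
    v=np.array(s['R'])@np.array(X)+np.array(s['t']); return v[:2]/v[2]*F(s)+[s['cx'],s['cy']]
E
python3 - <<'E'
from h import *
a=[shot(n,n+'0') for n in ('scene','top','wrist')]
im=np.hstack([x['color'] for x in a[:2]])
cv2.imwrite('pics/both0.png',np.vstack([a[0]['color'],a[1]['color']])[:,:,::-1])
for x in a: print(x['vfov'],x['cx'],x['cy'],-np.array(x['R']).T@x['t'],np.round(x['R'],2).tolist())
print(sense())
E
```

```text
48.62848896497468 279.9632657726402 208.29242500161857 [1.50303925 0.12260777 0.83652499] [[-0.19, 0.98, -0.02], [0.61, 0.1, -0.79], [-0.77, -0.16, -0.62]]
46.60064205147562 284.1704432571937 205.39599423716945 [ 0.51811281 -0.08177153  1.31440816] [[0.0, -1.0, -0.0], [-1.0, -0.0, -0.04], [0.04, 0.0, -1.0]]
66.91649570622894 285.7718105706203 211.95591674783975 [0.20643409 0.59544654 0.37304675] [[0.45, 0.89, -0.0], [0.85, -0.42, 0.32], [0.28, -0.14, -0.95]]
{'t': 0.15, 'q': array([ 9.29501754e-01,  5.28253337e-01,  1.43363666e+00, -1.18483263e-05,
        1.18140641e+00, -1.78454365e-01]), 'qd': array([-1.28410091e-05, -3.91939753e-03, -2.94886744e-03,  1.80030271e-04,
       -6.88729375e-05, -2.58554516e-04]), 'tau': array([-2.09402492e-04, -4.42746913e+01, -1.78275043e+01, -2.83779209e-04,
        5.54282597e-03,  3.20468303e-06]), 'tcp_pos': array([0.2786645 , 0.55880662, 0.23054886]), 'tool_rot': array([ 8.50437007e-01,  5.26076203e-01, -7.90507743e-04,  3.17532232e-04]), 'force': array([-0.5742739 , -0.07022361, -0.41543998]), 'ft_torque': array([-0.04082709, -0.01301297, -0.01874909]), 'finger_gap': 1.0002228654552483}
```

View pics/top0.png

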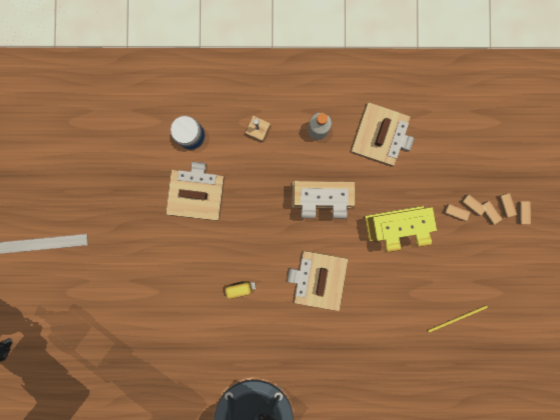

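View pics/scene0.png

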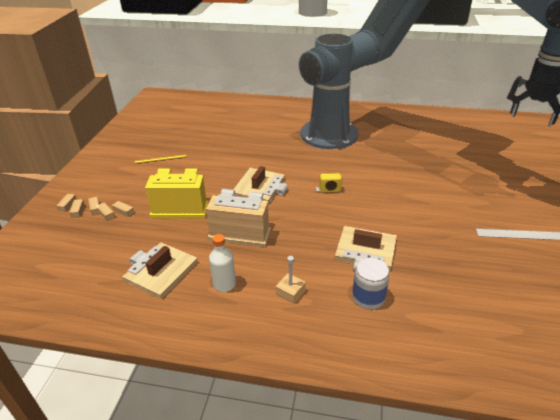

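Top view: three flap look-alikes, pulls at (193,195), (322,282) and (382,132). Image left is world +y (robot's left), so the flap meant is the one at (193,195). The wooden jamb is at (324,197); the yellow look-alike at (403,227) is excluded. The tape is at (238,290), the pin at (258,127), the glue at (320,125) and the varnish at (187,132).

```bash
python3 - <<'E'
from h import *
s=load('top0');im=s['color']
print(F(s))
hsv=cv2.cvtColor(im,cv2.COLOR_RGB2HSV)
# pull: dark blob
sub=im[170:222,165:226].astype(int); m=(sub.sum(2)<200).astype(np.uint8)
n,l,st,c=cv2.connectedComponentsWithStats(m)
for i in range(1,n):
    if st[i,4]>30:
        p=c[i]+[165,170]; pts=np.argwhere(l==i)[:,::-1].astype(np.float32); r=cv2.minAreaRect(pts); print('dark',p,st[i],r,ray(s,p,.05))
for nm,p,z in [('board corners',(172,171),.018),('',(224,175),.018),('',(219,219),.018),('',(167,214),.018),('knuckle',(198,167),.024),('jk L',(309,211),.112),('jk R',(340,211),.112)]: print(nm,ray(s,p,z))
a=cv2.resize(im[150:235,155:365],None,fx=3.8,fy=3.8,interpolation=cv2.INTER_CUBIC)
cv2.imwrite('pics/crop1.png',a[:,:,::-1])
E
```

```text
487.6070242041051
board corners [0.65683962 0.21790561 0.018     ]
 [0.64628734 0.07913254 0.018     ]
 [0.52898367 0.09176639 0.018     ]
 [0.54212201 0.23011407 0.018     ]
knuckle [0.66692956 0.14756244 0.024     ]
jk L [ 0.54816372 -0.14269179  0.112     ]
jk R [ 0.54824721 -0.21915147  0.112     ]
```

View pics/crop1.png

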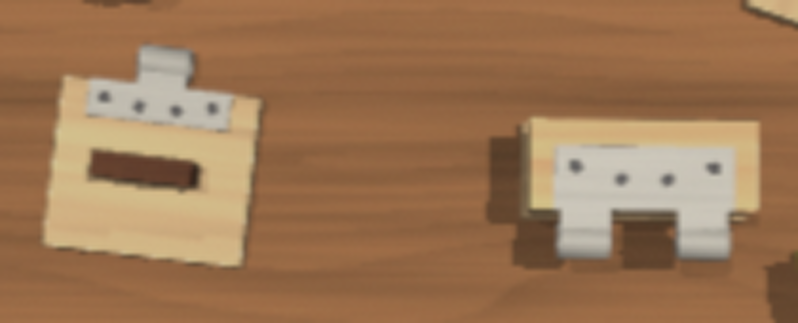

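The crop shows the chosen flap at left: pull at px (193,194.5), knuckle pointing +x (up), yaw about -5.6°. The true jamb is at right, with knuckles facing -x and the gap near px (325,212). Next, a survey pose above the flap, with tool x along flap x.

Emit:
{"api": "servo_tool", "payload": {
  "targets": [
    [-221, 462, 0, 0, 0, 69],
    [-221, 462, 0, 0, 0, 69],
    [-221, 462, 0, 0, 0, 69],
    [-221, 462, 0, 0, 0, 69],
    [-221, 462, 0, 0, 0, 69],
    [-221, 462, 0, 0, 0, 69],
    [-221, 462, 0, 0, 0, 69],
    [-221, 462, 0, 0, 0, 69],
    [-221, 462, 0, 0, 0, 69],
    [-221, 462, 0, 0, 0, 69]
  ]
}}

```text
t: 1.4
tcp_pos: [0.5936, 0.1546, 0.2307]
tool_rot: [0.999, -0.049, -0.001, -0.0]
force: [-1.2, 0.8, -0.3]
finger_gap: 1.003
```

Emit:
{"api": "servo_tool", "payload": {
  "targets": [
    [0, 0, 0, 0, 0, 0],
    [0, 0, 0, 0, 0, 0]
  ]
}}

```text
t: 1.65
tcp_pos: [0.5926, 0.1568, 0.2314]
tool_rot: [0.999, -0.047, -0.0, -0.0]
force: [-0.7, 0.9, 0.4]
finger_gap: 1.0
```

```bash
python3 - <<'E'
from h import *
s=shot('wrist','w1');st=sense();print(st['t'],st['tcp_pos'],st['tool_rot'],st['q'])
shot('top','top1')
for n,X in [('pull',(.594,.155,.058)),('tape0',(.5,.1,0))]: print(n,proj(s,X))
E
```

```text
1.7 [0.59277931 0.15670851 0.23143568] [ 9.98895208e-01 -4.69928763e-02 -1.74141346e-04 -5.53443491e-05] [7.63366282e-02 5.11368467e-01 1.46327967e+00 1.66033483e-04
 1.16727654e+00 1.70291789e-01]
pull [286.61283062 191.3333997 ]
tape0 [216.4006033  228.52415561]
```

View pics/w1.png

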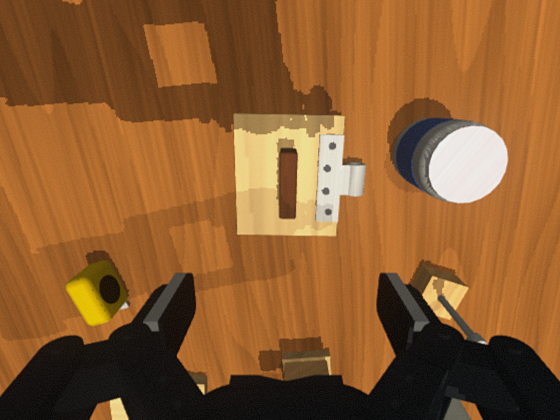

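Wrist view: flap centred, pull top at about (288,183), knuckle at about (354,179), nothing between the fingers and the flap. Now precise measurement.

```bash
python3 - <<'E'
from h import *
s=load('w1');im=s['color'].astype(int)
sub=im[140:230,270:310]; m=((sub.sum(2)<190)).astype(np.uint8)
n,l,st,c=cv2.connectedComponentsWithStats(m); i=1+st[1:,4].argmax()
pts=np.argwhere(l==i)[:,::-1]+[270,140]
r=cv2.minAreaRect(pts.astype(np.float32)); print(st[i],r)
b=cv2.boxPoints(r); W=np.array([ray(s,p,.058) for p in b]);print(W.round(4))
for y in (147,150,155,165,180,195,210,215,218,220): print(y,sub[y-140,4:34].sum(1))
# board edges
def edge(p0,p1,z,th=60):
    pass
for y in (125,145,165,185,205,225):
    row=im[y].sum(1); g=np.abs(np.diff(row)); print(y,[(x,row[x],row[x+1]) for x in range(225,375) if g[x]>90])
E
```

```text
[ 10  53  16  25 136] ((287.5, 205.0), (24.0, 15.0), 90.0)
[[0.5871 0.1539 0.058 ]
 [0.6024 0.1524 0.058 ]
 [0.6002 0.1264 0.058 ]
 [0.5844 0.1279 0.058 ]]
147 [594 590 605 446 377 388 378 335 329 342 328 336 337 334 324 331 330 333
 323 502 563 598 600 592 591 597 600 601 606 611]
150 [596 597 594 467 385 385 229 113 118 127 112 109 132 127 127 130 129 115
 103 114  90 107 311 563 602 606 593 602 613 602]
155 [588 595 601 601 431 219 174 221 216 235 224 231 229 236 236 218 227 216
 232 224 229 223 190 327 567 603 593 602 602 597]
165 [594 599 602 424 299 205 177 218 224 220 236 233 239 236 235 235 229 226
 221 234 225 208 207 424 572 600 601 607 603 601]
180 [595 594 577 415 287 232 201 217 227 210 225 209 218 231 221 230 231 216
 219 219 218 187 262 559 604 605 604 599 602 601]
195 [532 541 540 399 311 202 178 200 214 227 210 210 221 208 234 223 221 221
 229 217 216 211 428 583 607 594 601 591 602 596]
210 [546 527 529 529 439 252 174 194 190 199 195 170 189 176 172 184 199 201
 204 196 172 177 482 551 544 541 551 543 549 543]
215 [528 523 541 530 444 249 181 186 198 195 183 182 17
[... 1283 characters left out ...]
2), np.int64(390)), (328, np.int64(390), np.int64(548)), (329, np.int64(548), np.int64(655)), (341, np.int64(681), np.int64(575))]
185 [(235, np.int64(372), np.int64(566)), (275, np.int64(590), np.int64(471)), (276, np.int64(471), np.int64(330)), (278, np.int64(305), np.int64(205)), (296, np.int64(242), np.int64(557)), (317, np.int64(461), np.int64(612))]
205 [(235, np.int64(285), np.int64(489)), (277, np.int64(533), np.int64(407)), (278, np.int64(407), np.int64(234)), (295, np.int64(211), np.int64(481)), (316, np.int64(411), np.int64(540)), (338, np.int64(623), np.int64(433)), (339, np.int64(433), np.int64(309))]
225 [(236, np.int64(237), np.int64(479)), (336, np.int64(473), np.int64(357))]
```

```bash
python3 - <<'E'
from h import *
s=load('w1');im=s['color'].astype(int)
for n,p,z in [('pull+y',(288.4,152.5),.058),('pull-y',(287.6,218),.058),('pl',(278.8,180),.058),('pr',(296.6,180),.058)]: print(n,ray(s,p,z).round(4))
L=np.array([ray(s,p,.018) for p in [(233.3,125),(234.5,165),(235.5,205),(236.5,225)]])
R=np.array([ray(s,p,.018) for p in [(344,125),(342.7,145),(339,205),(336.8,225)]])
for A in (L,R): k=np.polyfit(A[:,1],A[:,0],1); print(k, np.degrees(np.arctan(-k[0])), np.polyval(k,.155))
print(im[140:160,288].sum(1)); print(im[105:122,260].sum(1),im[228:242,260].sum(1))
print('knuckle right', [ (y,[int(v) for v in im[y,352:372].sum(1)]) for y in (172,180,188)])
print('knuckle col356', im[155:172,356].sum(1), im[186:202,356].sum(1))
E
```

```text
pull+y [0.5995 0.1942 0.058 ]
pull-y [0.5923 0.126  0.058 ]
pl [0.5872 0.1676 0.058 ]
pr [0.6052 0.1658 0.058 ]
[0.11606072 0.51670151] -6.620170939598964 0.534690917972582
[0.10934902 0.63885021] -6.240443589510015 0.655799311806561
[404 394 396 396 398 398 405 324 189 128 127 110 158 195 223 236 238 235
 234 222]
[200 209 223 215 212 218 207 209 217 304 375 376 367 366 372 358 360] [501 490 499 500 503 498 426 312 287 278 281 278 272 278]
knuckle right [(172, [563, 595, 612, 634, 647, 653, 635, 624, 605, 577, 568, 519, 483, 396, 344, 358, 352, 342, 352, 329]), (180, [601, 620, 623, 642, 650, 625, 624, 605, 582, 574, 520, 480, 409, 347, 358, 361, 349, 340, 339, 344]), (188, [609, 609, 626, 631, 622, 613, 597, 571, 561, 521, 476, 383, 363, 371, 355, 361, 344, 347, 335, 336])]
knuckle col356 [375 371 303 233 233 234 226 300 361 330 451 618 646 645 650 652 650] [626 624 622 617 617 620 606 614 613 597 480 344 354 351 337 335]
```

Emit:
{"api": "servo_tool", "payload": {
  "targets": [
    [3, -4, 40, 0, 0, 1],
    [3, -4, 90, 0, 0, 1],
    [3, -4, 140, 0, 0, 1],
    [3, -4, 170, 0, 0, 1],
    [3, -4, 190, 0, 0, 1],
    [3, -4, 200, 0, 0, 1],
    [3, -4, 205, 0, 0, 1],
    [3, -4, 205, 0, 0, 1]
  ],
  "gripper": 50,
  "newtons": 60
}}

```text
t: 2.75
tcp_pos: [0.5977, 0.159, 0.027]
tool_rot: [0.998, -0.057, 0.001, -0.0]
force: [-0.0, 1.0, 0.7]
finger_gap: 0.586
```

Emit:
{"api": "servo_tool", "payload": {
  "targets": [
    [0, 0, 0, 0, 0, 0],
    [0, 0, 0, 0, 0, 0],
    [0, 0, 0, 0, 0, 0],
    [0, 0, 0, 0, 0, 0],
    [0, 0, 0, 0, 0, 0],
    [0, 0, 0, 0, 0, 0]
  ],
  "gripper": 5
}}

```text
t: 3.5
tcp_pos: [0.597, 0.159, 0.0273]
tool_rot: [0.998, -0.057, 0.0, -0.0]
force: [-2.6, 0.3, 6.5]
finger_gap: 0.197
```

Emit:
{"api": "servo_tool", "payload": {
  "targets": [
    [0, 0, -10, 0, 0, 0],
    [0, 0, -30, 0, 0, 0],
    [0, 0, -60, 0, 0, 0],
    [0, 0, -90, 0, 0, 0],
    [0, 0, -110, 0, 0, 0],
    [0, 0, -110, 0, 0, 0],
    [0, 0, -110, 0, 0, 0]
  ]
}}

```text
t: 4.38
tcp_pos: [0.5965, 0.1589, 0.136]
tool_rot: [0.998, -0.057, -0.001, 0.0]
force: [-0.5, 0.3, -3.1]
finger_gap: 0.202
```

```bash
python3 - <<'E'
from h import *
s=load('top1');im=s['color'].astype(int)
# jamb fine: profile of tube nose edges & leaf edges in top view
for x in (305,309,313,336,340,344): print(x,im[186:224,x].sum(1))
for y in (213,215): print(y,[(c,int(im[y,c].sum())) for c in range(298,352)])
s=shot('wrist','w2');st=sense();print(st['t'],st['tcp_pos'],st['tool_rot'],st['force'],st['finger_gap'])
E
```

```text
305 [553 570 602 622 622 601 429 371 418 563 617 629 630 629 620 612 620 628
 631 631 626 627 623 610 556 565 589 598 561 509 444 363 295 302 305 317
 331 328]
309 [553 562 568 618 625 633 631 623 614 623 621 623 630 629 623 612 616 629
 630 631 626 626 623 608 547 557 588 601 570 521 461 386 298 299 296 300
 329 332]
313 [548 553 522 613 624 632 633 631 625 626 623 624 627 629 623 610 618 630
 631 630 625 627 623 610 562 550 580 602 570 532 471 402 302 292 290 301
 332 333]
336 [548 563 586 617 624 628 628 626 625 624 624 621 621 624 623 616 615 622
 628 630 628 629 624 616 580 560 582 601 578 527 468 384 286 294 299 301
 301 329]
340 [546 562 586 616 624 627 614 560 563 614 624 620 620 624 625 618 615 622
 626 624 627 627 624 612 554 546 581 603 583 541 484 404 287 299 302 308
 306 328]
344 [548 561 585 617 620 625 599 483 464 502 613 620 620 624 625 619 616 622
 627 623 625 627 623 606 545 535 571 601 586 546 495 418 300 301 305 310
 314 329]
213 [(298, 217), (299, 216), (300, 235), (301, 361), (302, 521), (303, 592), (304, 599), (305, 598), (306, 601), (307, 599), (308, 601), (30
[... 629 characters left out ...]
7, 516), (308, 522), (309, 521), (310, 524), (311, 527), (312, 530), (313, 532), (314, 522), (315, 459), (316, 325), (317, 293), (318, 267), (319, 233), (320, 226), (321, 224), (322, 223), (323, 223), (324, 225), (325, 225), (326, 225), (327, 225), (328, 224), (329, 224), (330, 222), (331, 225), (332, 257), (333, 383), (334, 506), (335, 524), (336, 527), (337, 530), (338, 533), (339, 537), (340, 541), (341, 542), (342, 545), (343, 547), (344, 546), (345, 543), (346, 497), (347, 389), (348, 328), (349, 320), (350, 318), (351, 319)]
4.425 [0.5962045  0.15882264 0.1354741 ] [ 9.98382746e-01 -5.68405074e-02 -1.01359589e-03  1.50833536e-04] [-0.19390488  0.45097118 -2.9478542 ] 0.2011531422297222
```

View pics/w2.png

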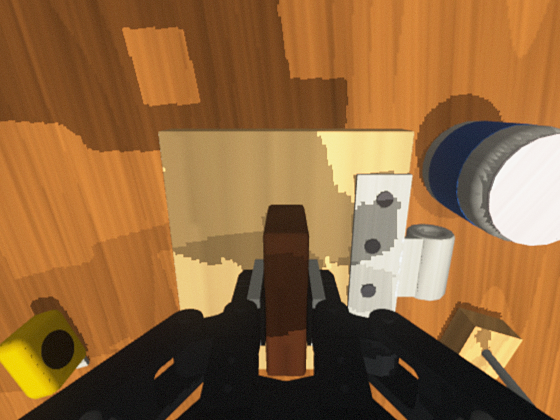

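```bash
python3 - <<'E'
from h import *
from scipy.spatial.transform import Rotation as Ro
s=load('top1');c=-np.array(s['R']).T@s['t'];print(c)
for p in [(309,217.3),(340,217.4)]:
    a=ray(s,p,.1);d=a-c;d/=np.linalg.norm(d);print('axis x at',a[1],a[0]+.012/abs(d[2]))
print('mid y',ray(s,(324.2,213),.105),ray(s,(315.4,213),.105),ray(s,(332.8,213),.105))
s=load('w2');R=Ro.from_quat([ 9.98382746e-01,-5.68405074e-02,-1.01359589e-03,1.50833536e-04]).as_matrix();T=np.array([.5962,.1588,.1355])
print(R.round(4))
# tool coords: flap x=tool x, flap y=-tool y, z=-tool z; knuckle rel TCP
for n,v in [('hole+y',(77,18,-15.3)),('corner -x+y top',(-60,70,-9.3)),('corner +x+y top',(60,70,-9.3)),('tube top end+y',(77,18,-3.3)),('pull top +y',(0,35,30.7)),('pull top -y',(0,-35,30.7)),('leaf',(34,40,-6.3))]:
    v=np.array(v)/1000; print(n,proj(s,T+R@[v[0],-v[1],-v[2]]).round(1))
a=cv2.resize(s['color'][120:390,150:480],None,fx=2.4,fy=2.4,interpolation=cv2.INTER_CUBIC); cv2.imwrite('pics/c2.png',a[:,:,::-1])
E
```

```text
[ 0.51811281 -0.08177153  1.31440816]
axis x at -0.14328790392884816 0.5447893155385792
axis x at -0.22047355615106548 0.5446875048762495
mid y [ 0.54341766 -0.18074551  0.105     ] [ 0.5433938  -0.15891763  0.105     ] [ 0.54344097 -0.20207712  0.105     ]
[[ 9.935e-01 -1.135e-01 -2.000e-03]
 [-1.135e-01 -9.935e-01 -2.000e-04]
 [-2.000e-03  4.000e-04 -1.000e+00]]
hole+y [427.6 230.5]
corner -x+y top [155.1 132.2]
corner +x+y top [412.3 131.8]
tube top end+y [437.8 239.4]
pull top +y [283.8 234.4]
pull top -y [284.3 377.9]
leaf [353.7 195.6]
```

The pull is held level: board edge parallel to the image at row 131, knuckle hole at about (432,233), within about 2 mm of prediction. Top view gives the jamb axis at about (0.5447, -0.181) with yaw near 0. Carrying the flap back in -x first, then across to a stance short of the jamb.

Emit:
{"api": "servo_tool", "payload": {
  "targets": [
    [-40, 5, -10, 0, 0, 0],
    [-90, 10, -20, 0, 0, 0],
    [-140, 16, -20, 0, 0, 0],
    [-170, 40, -20, 0, 0, 0],
    [-168, 90, -20, 0, 0, -1],
    [-162, 140, -20, 0, 0, -2],
    [-156, 190, -20, 0, 0, -3],
    [-150, 240, -20, 0, 0, -4],
    [-144, 290, -20, 0, 0, -5],
    [-138, 335, -20, 0, 0, -6]
  ]
}}

```text
t: 5.68
tcp_pos: [0.4215, -0.16, 0.1557]
tool_rot: [1.0, -0.005, -0.0, -0.0]
force: [1.0, 0.5, -3.4]
finger_gap: 0.197
```

Emit:
{"api": "servo_tool", "payload": {
  "targets": [
    [4, 22, 0, 0, 0, 0],
    [4, 24, 0, 0, 0, 0],
    [4, 24, 0, 0, 0, 0],
    [4, 24, 0, 0, 0, 0]
  ]
}}

```text
t: 6.18
tcp_pos: [0.4252, -0.1804, 0.1561]
tool_rot: [1.0, -0.004, -0.001, -0.001]
force: [0.1, 0.5, -3.3]
finger_gap: 0.201
```

```bash
python3 - <<'E'
from h import *
s=shot('wrist','w3');shot('scene','scene3');shot('top','top3');st=sense();print(st['t'],st['tcp_pos'],st['tool_rot'],st['force'],st['finger_gap'])
E
```

```text
6.325 [ 0.42564755 -0.1811811   0.15633436] [ 9.99992952e-01 -3.74662959e-03 -1.71713314e-04 -1.68650725e-04] [-0.91644507  0.8914447  -3.64751065] 0.19637389019424353
```

View pics/w3.png

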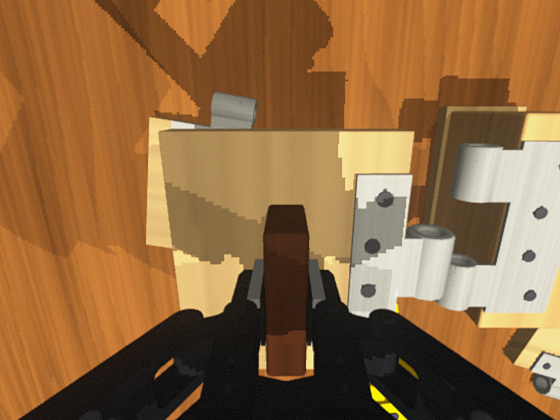

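The view shows the flap level, its knuckle hole at (429,234), and the jamb knuckles at (478,172) and (460,282) ahead of and below it. I'll lower to hinge height 30 mm short of the axis, so all tubes are at the same depth, and then measure relative offsets.

Emit:
{"api": "servo_tool", "payload": {
  "targets": [
    [4, 0, 12, 0, 0, 0],
    [8, 0, 25, 0, 0, 0],
    [11, 0, 36, 0, 0, 0],
    [11, 0, 41, 0, 0, 0],
    [11, 0, 41, 0, 0, 0],
    [11, 0, 41, 0, 0, 0]
  ]
}}

```text
t: 7.08
tcp_pos: [0.4368, -0.1825, 0.1155]
tool_rot: [1.0, -0.005, 0.0, 0.0]
force: [0.4, -1.2, -3.5]
finger_gap: 0.202
```

```bash
python3 - <<'E'
from h import *
s=shot('wrist','w4');c=shot('scene','scene4');st=sense();print(st['t'],st['tcp_pos'],st['tool_rot'],st['force'],st['finger_gap'])
a=cv2.resize(s['color'][100:350,350:560],None,fx=2.4,fy=2.4,interpolation=cv2.INTER_CUBIC)
b=cv2.resize(c['color'][150:270,170:300],(int(130*a.shape[0]/120)//2,a.shape[0]//2),interpolation=cv2.INTER_CUBIC)
o=np.zeros((a.shape[0],a.shape[1]+290,3),np.uint8);o[:,:a.shape[1]]=a
b=cv2.resize(b,(290,268));o[:268,a.shape[1]:]=b
cv2.imwrite('pics/c4.png',o[:,:,::-1]);print(o.shape)
E
```

```text
7.175 [ 0.43690233 -0.1825318   0.1156426 ] [ 9.99989592e-01 -4.54627346e-03  3.13150901e-04  2.23240731e-04] [-0.57696565  0.62406227 -3.32652932] 0.19878568162656002
(600, 794, 3)
```

View pics/c4.png

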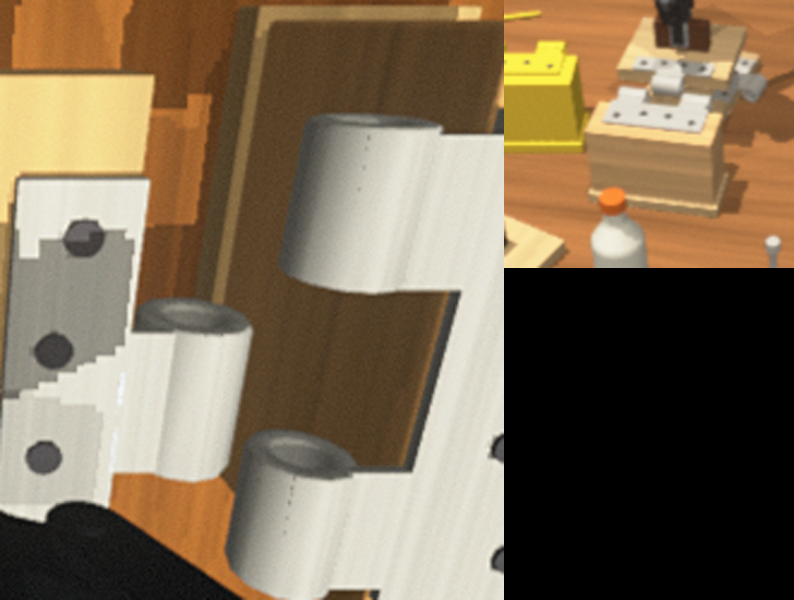

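Crop: flap knuckle end hole at px (431,232), jamb's -y knuckle end hole at (476,289), +y knuckle at left silhouette col ~472. The flap knuckle looks centred on the gap in y and is 30 mm short. Solving tangent planes of the tubes from the same camera.

```bash
cat > m.py <<'E'
from h import *
def edge(s,l0,l1,w=9):
    g=cv2.cvtColor(s['color'],cv2.COLOR_RGB2GRAY).astype(float); P=[]
    for y in range(int(min(l0[1],l1[1]))+3,int(max(l0[1],l1[1]))-2):
        x0=l0[0]+(l1[0]-l0[0])*(y-l0[1])/(l1[1]-l0[1]); xs=np.arange(int(x0)-w,int(x0)+w+1)
        d=np.abs(np.diff(g[y,xs])); k=d.argmax(); kk=slice(max(k-1,0),k+2)
        P.append([(d[kk]*(xs[:-1][kk]+.5)).sum()/d[kk].sum(),y])
    P=np.array(P)
    for _ in range(4):
        k=np.polyfit(P[:,1],P[:,0],1);r=P[:,0]-np.polyval(k,P[:,1]);P=P[abs(r)<max(2*r.std(),.3)]
    return k,P,r.std()
def axis(s,k,ys,sign,z,y):
    R=np.array(s['R']);c=-R.T@s['t'];f=F(s)
    D=[R.T@[(np.polyval(k,v)-s['cx'])/f,(v-s['cy'])/f,1] for v in ys]
    n=np.cross(*D);n/=np.linalg.norm(n);n*=np.sign(n[0])
    # axis point P=(x,y,z): n.(P-c)=sign*.012
    x=c[0]+(sign*.012-n[1]*(y-c[1])-n[2]*(z-c[2]))/n[0]
    return x, np.degrees(np.arctan(n[1]/n[0]))
E
python3 - <<'E'
from m import *
s=load('w4');q=lambda p:(350+p[0]/2.4,100+p[1]/2.4)
for n,a,b,sg,z,y in [('jamb+y',(304,135),(284,255),1,.1,-.142),('jamb-y',(245,450),(229,545),1,.1,-.22),('flap',(250,345),(230,465),-1,.1003,-.1815)]:
    a,b=q(a),q(b);k,P,e=edge(s,a,b,5);print(n,len(P),e.round(2),axis(s,k,(a[1],b[1]),sg,z,y))
for n,p,z in [('flap+y end',(194,316),.1003),('jamb-y tube +y end',(303,453),.1)]:
    print(n,ray(s,q(p),z))
print('jamb+y tube -y bottom rim', 'front low pt', ray(s,q((350,291)),.105))
E
```

```text
jamb+y 34 1.25 (np.float64(0.5481892905278843), np.float64(0.9925790197508686))
jamb-y 28 1.08 (np.float64(0.5459134627821522), np.float64(-8.898238406164182))
flap 43 0.12 (np.float64(0.514437668390755), np.float64(-0.7155899268525028))
flap+y end [ 0.51514573 -0.16572193  0.1003    ]
jamb-y tube +y end [ 0.54598666 -0.20130035  0.1       ]
jamb+y tube -y bottom rim front low pt [ 0.54547852 -0.1583984   0.105     ]
```

Wrist-relative: 31 mm to go in x. The flap sits about 4 mm too far to -y for mid-gap (ends 35.6 mm apart against 40). Correcting y before entering, then remeasuring with a larger crop.

Emit:
{"api": "servo_tool", "payload": {
  "targets": [
    [2, -2, 0, 0, 0, 0],
    [5, -4, 0, 0, 0, 0],
    [5, -4, 0, 0, 0, 0],
    [5, -4, 0, 0, 0, 0],
    [5, -4, 0, 0, 0, 0]
  ]
}}

```text
t: 7.8
tcp_pos: [0.4417, -0.1784, 0.1153]
tool_rot: [1.0, -0.004, -0.0, -0.0]
force: [0.1, -0.7, -3.8]
finger_gap: 0.2
```

```bash
python3 - <<'E'
from h import *
s=shot('wrist','w5');st=sense();print(st['t'],st['tcp_pos'],st['tool_rot'],st['force'],st['finger_gap'])
a=cv2.resize(s['color'][140:355,395:545],None,fx=2.75,fy=2.75,interpolation=cv2.INTER_LANCZOS4)
g=cv2.addWeighted(a,1.0,a,0,0)
dark=np.clip(255*(a/255.)**.5,0,255).astype(np.uint8)
o=np.hstack([dark[:, :400]]);o=cv2.resize(s['color'][140:340,395:545],(450*800//600,800*600//600*1)) if 0 else dark
cv2.imwrite('pics/c5.png',o[:,:,::-1]);print(o.shape)
E
```

```text
7.85 [ 0.44173168 -0.17841344  0.11527535] [ 9.99989725e-01 -4.53257478e-03 -6.18818797e-05 -3.07750170e-05] [ 0.99822548 -0.71876565 -3.32954989] 0.20342000884438885
(591, 412, 3)
```

View pics/c5.png

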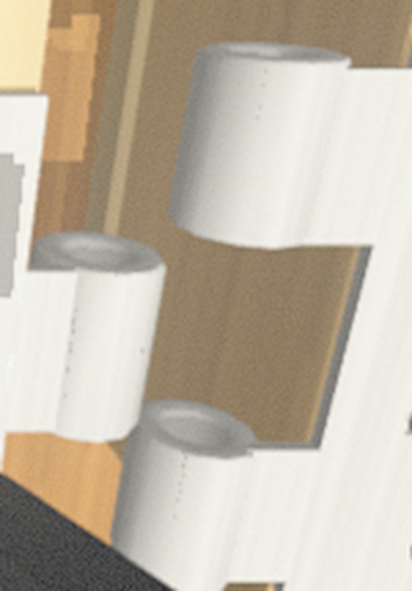

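```bash
python3 - <<'E'
from m import *
s=load('w5');q=lambda p:(395+p[0]/2.75,140+p[1]/2.75)
for n,a,b,sg,z,y in [('jamb+y',(196,75),(171,200),1,.1,-.142),('jamb-y',(137,440),(114,525),1,.1,-.22),('flap',(164,275),(140,420),-1,.1,-.1785)]:
    a,b=q(a),q(b);k,P,e=edge(s,a,b,3);print(n,len(P),e.round(2),axis(s,k,(a[1],b[1]),sg,z,y))
for n,p,z in [('flap+y end',(99,251.5),.1),('jamb-y tube +y end',(198,429),.1),('flap -y rim',(95,442),.109),('flap +y rim',(100,272),.109),('jamb+y -y rim',(265,249),.109),('jamb-y +y rim',(218,458),.109)]:
    print(n,ray(s,q(p),z).round(4))
E
```

```text
jamb+y 40 1.77 (np.float64(0.5464968765399423), np.float64(-3.0797662579548337))
jamb-y 21 0.18 (np.float64(0.5452580432429226), np.float64(-2.203663307325608))
flap 46 0.12 (np.float64(0.5194200092686412), np.float64(-0.7305024564493054))
flap+y end [ 0.5202 -0.1615  0.1   ]
jamb-y tube +y end [ 0.5463 -0.2018  0.1   ]
flap -y rim [ 0.5205 -0.1986  0.109 ]
flap +y rim [ 0.5165 -0.162   0.109 ]
jamb+y -y rim [ 0.5462 -0.1577  0.109 ]
jamb-y +y rim [ 0.5456 -0.2026  0.109 ]
```

Both methods agree: about 26 mm left in x (TCP x 0.4678, matching the top camera's 0.4677) and about 4 mm clearance each side. Advancing gently.

Emit:
{"api": "servo_tool", "payload": {
  "targets": [
    [4, 0, 0, 0, 0, 0],
    [8, 0, 0, 0, 0, 0],
    [12, 0, 0, 0, 0, 0],
    [15, 0, 0, 0, 0, 0],
    [15, 0, 0, 0, 0, 0]
  ]
}}

```text
t: 8.48
tcp_pos: [0.4571, -0.1786, 0.1153]
tool_rot: [1.0, -0.004, 0.0, 0.0]
force: [0.3, -0.3, -3.8]
finger_gap: 0.201
```

Emit:
{"api": "servo_tool", "payload": {
  "targets": [
    [3, 0, 0, 0, 0, 0],
    [6, 0, 0, 0, 0, 0],
    [9, 0, 0, 0, 0, 0],
    [11, 0, 0, 0, 0, 0],
    [11, 0, 0, 0, 0, 0],
    [11, 0, 0, 0, 0, 0],
    [11, 0, 0, 0, 0, 0]
  ]
}}

```text
t: 9.35
tcp_pos: [0.4677, -0.1786, 0.1153]
tool_rot: [1.0, -0.005, -0.0, -0.0]
force: [-0.2, -0.1, -3.6]
finger_gap: 0.198
```

```bash
python3 - <<'E'
from h import *
s=shot('wrist','w6');c=shot('scene','scene6');st=sense();print(st['t'],st['tcp_pos'],st['tool_rot'],st['force'],st['finger_gap'])
a=cv2.resize(s['color'][140:355,395:545],None,fx=2.75,fy=2.75,interpolation=cv2.INTER_LANCZOS4)
a=np.clip(255*(a/255.)**.5,0,255).astype(np.uint8)
b=cv2.resize(c['color'][150:250,190:290],(388,388),interpolation=cv2.INTER_CUBIC)
o=np.zeros((591,800,3),np.uint8);o[:,:412]=a;o[:388,412:]=b
cv2.imwrite('pics/c6.png',o[:,:,::-1])
E
```

```text
9.45 [ 0.46767615 -0.1786604   0.11530633] [ 9.99989651e-01 -4.54907030e-03 -5.73058281e-05 -2.46025245e-05] [ 0.47128145 -0.5560025  -2.68581829] 0.20388809635138072
```

View pics/c6.png

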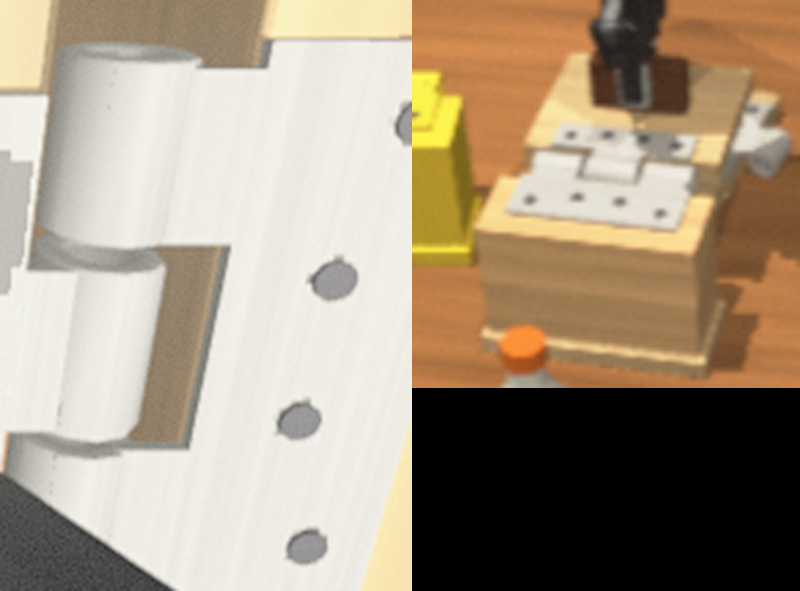

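The final crop shows the flap tube collinear with both jamb tubes: the jamb's left silhouette line meets the flap's end rim at crop (33,250). There is visible clearance at both ends of the gap. Force is just the flap's weight.

```bash
python3 -c "
from station import *
s=sense();print(s['t'],s['tcp_pos'],s['force']);print(sign_off())"
```

```text
9.45 [ 0.46767615 -0.1786604   0.11530633] [ 0.47128145 -0.5560025  -2.68581829]
the job is handed in; nothing more can be done
None
```

I picked up the leftmost flap by its pull and brought its knuckle level into the gap between the jamb's two knuckles. I handed in at 9.45 s with the gripper still holding it there at 60 N. No verdict was reported.

- **Fore-and-aft (x):** The wrist view, the top camera and the arm's own position agreed to about 1 mm. In the last picture the flap's tube lay in line with both jamb tubes.
- **Height (z):** I did not measure this directly at the jamb. By arm position the hole is at 100.0 mm, worked out from the grip height on the bench. The wrist picture after lifting supported that to about 2 mm.
- **Across the gap (y):** The checks disagreed slightly. The wrist view put the flap about 1 mm off mid-gap towards -y, while the top camera and arm position put it 2 to 3 mm off towards +y. Both are within the 6 mm allowed.
- **Angles:** The tool is vertical to well under 1°. The hinge axes look parallel to about 1°. Fitting an edge line to the jamb tubes gave unreliable angles, so I relied on the top view (0° to -0.75°).
- **Contact:** The wrist force was about 3 N, mostly the flap's weight, with no sign of pressing on the jamb. There was visible clearance at both ends of the gap. None of the moves came near the bystanders, though I did not compare their positions before and after.

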